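# Set a mould core up on three matched studs

## Robot

A 7-joint arm with a two-finger parallel gripper is mounted at the origin on a cart in front of the work surface, level with it; the furniture and walls round the work are solid. World frame = base frame: x ahead of the robot, y to its left, z up, the work surface at z = 0. Lengths are in m, angles in rad, forces in N, time in s.
With the tool pointing down it reaches from about 0.4 to 0.85 m from the base axis. Payload 6.9 kg.
Tool frame: the origin (TCP) lies midway between the tips of the shut fingers; the grasp point (between the pads) lies grip_depth behind it (grip_depth is the distance from the TCP to the grasp point, in m); z points along the fingers, x is the direction in which the jaws open and shut, and the axes are right-handed (so a half turn about z gives the same grasp; the last joint's range is limited). The gripper opens to 85 mm and grips with 20 to 120 N. Pads are 22 mm wide; open, the fingers measure 114 mm over their backs; the gripper's body (76 mm by 85 mm) begins 54 mm behind the grasp point. The pads swing forward as they close: fully open they stand 13 mm farther back than shut.
Start: joints at [-1.133, 0.507, -0.238, 1.5, 0.126, 1.149, -0.155], TCP at [0.204, 0.591, 0.231] pointing down, gripper open.
Joint ranges: [-3.08, 3.08], [-0.24, 2.05], [-1.43, 1.35], [0, 2.5], [-1.52, 4.66], [0.17, 1.96], [-2.89, 2.89]. Speed limits (rad/s): [2.39, 2.39, 3.14, 3.14, 3.14, 3.14, 3.14].

## Interface

Orientations are given as a unit quaternion [x, y, z, w].
In Python, from rig import * gives the robot as it stands.
- The arm moves only by the tool apply_moves, never from a script. Its argument "rows" is a list that holds one entry, the list of rows, each a list of 6 numbers: the shift along the tool's x, y, z in mm, then the turn, a rotation vector about the tool's x, y, z in degrees. A call has 1 to 20 rows; each row is the pose to reach, as a shift and turn from the pose commanded when the call began, along the tool's axes at that moment; what a row does not reach only later rows make up. A row lasts 1/10 s, in which the tool goes at most 50 mm and 8.59 degrees, less where a joint would pass 70% of its speed; a pose out of reach is approached as far as the arm can. A call with a gripper value outside its range is refused whole. "fingers" is the opening in per cent of the stroke, from 0 (shut) to 100 (fully open), set as the call begins (left out, the last holds). The fingers move at their own pace and stop on an object; the grip force is fixed at half the most. Time passes only in rows, so rows that repeat a pose let the fingers close. It gives the time, the measured TCP pose, the force and the opening at its end, in the units of the state.
- state(): the state, without advancing time (a new reading comes with each control period).
- capture(name): name is "scene" or "top" or "wrist"; returns a dict with "img" (384x512x3 uint8, red, green, blue), "intrinsics" (3x3 intrinsics, pixels), "dist" ([k1, k2, p1, p2, k3] as OpenCV has them; the pictures are not rectified), "rvec" (rotation vector, rad) and "tvec" (3), from world to camera coordinates, as OpenCV has them; the wrist camera has in their place "hand_eye" (4x4, takes a point from camera to tool coordinates, whose origin is the TCP and whose axes are the tool frame's). Camera axes: x right, y down, z forward; pixel columns grow to the right and rows downward; lengths in m; the calibration is good to about 2 mm. A picture is of the moment at which its call begins: read the wrist's pose just before it. There is no depth.
- finish_job(): hands the job in, once; it reports no verdict.
The state is a dict: "clock": time; "joints": joint angles; "dq": joint speeds; "tau": joint torques, N m; "tcp_pos": TCP position; "tool_rot": TCP orientation; "wrist_force": force on the tool from outside, world axes, zero at the start; "ft_torque": the same for the moment, N m; "gripper_width": finger opening in m.
Only numpy, scipy, OpenCV 4.12 (cv2) and the standard library are available. Lean on these libraries where they do the work, as an engineer would, in place of code of your own. Each camera call takes 0.05 s, during which the arm holds its last target.

## Task

Set the aluminium mould core up level on the fixture plate so that it can be checked: stand the three tall steel support studs upright in the three round recesses of the fixture plate, one in each, and only then lay the mould core on top of them, core upwards, level, centred over the fixture plate and with its long side along the plate's long side. Leave the two short brass studs where they stand.

Things in the scene. Friction and masses are not known exactly. Their poses are not given: they have to be found in the camera images.
- tall_stud_1: one of the three tall studs, all alike: turned bright steel support stud, silver-grey, standing upright on the bench: a plain cylinder 30 mm in diameter and 55 mm tall, its lowest 6 mm tapering to a 24 mm foot, the flat top's edge bevelled 1.5 mm; about 0.25 kg. Origin: centre of its underside, z up along the stud.
- tall_stud_2: one of the three tall studs, all alike: turned bright steel support stud, silver-grey, standing upright on the bench: a plain cylinder 30 mm in diameter and 55 mm tall, its lowest 6 mm tapering to a 24 mm foot, the flat top's edge bevelled 1.5 mm; about 0.25 kg. Origin: centre of its underside, z up along the stud.
- tall_stud_3: one of the three tall studs, all alike: turned bright steel support stud, silver-grey, standing upright on the bench: a plain cylinder 30 mm in diameter and 55 mm tall, its lowest 6 mm tapering to a 24 mm foot, the flat top's edge bevelled 1.5 mm; about 0.25 kg. Origin: centre of its underside, z up along the stud.
- short_stud_1: one of the two short studs, not of the set, to be left alone: turned brass support stud, brass-yellow, standing upright on the bench: a plain cylinder 30 mm in diameter and 38 mm tall, its lowest 6 mm tapering to a 24 mm foot, the flat top's edge bevelled 1.5 mm; about 0.18 kg. Origin: centre of its underside, z up along the stud.
- short_stud_2: one of the two short studs, not of the set, to be left alone: turned brass support stud, brass-yellow, standing upright on the bench: a plain cylinder 30 mm in diameter and 38 mm tall, its lowest 6 mm tapering to a 24 mm foot, the flat top's edge bevelled 1.5 mm; about 0.18 kg. Origin: centre of its underside, z up along the stud.
- core_plate: bright aluminium mould core lying on the bench, core upwards: flange plate 150 (x) x 110 (y) x 12 mm, flat below, with a raised block 64 (x) x 40 (y) mm in its middle from z = 12 to 42 mm, to grip across the 40 mm. 0.55 to 0.82 kg; same either way round. Origin: centre of the underside, z up.
- fixture: flat dark grey cast-iron fixture base plate bolted to the bench, 170 (x) x 140 (y) x 20 mm, with three round recesses in its top. Origin: centre of its underside (on the bench), x along the long side, z up; the core's middle belongs over it. Beside it stands a vice 72 mm tall; a tall partition runs away from the robot 0.45 m right of its middle, from 0.4 m ahead.
- seat_1: round recess in the fixture plate at x -42, y +36 mm in the plate's frame, fixed to it: 38 mm in diameter (42 mm at the bevelled mouth), 5 mm deep, with a near-black floor. Origin: centre of its floor, 15 mm above the bench and 5 mm below the plate's top; axes as the plate's.
- seat_2: round recess in the fixture plate at x -42, y -36 mm in the plate's frame, fixed to it: 38 mm in diameter (42 mm at the bevelled mouth), 5 mm deep, with a near-black floor. Origin: centre of its floor, 15 mm above the bench and 5 mm below the plate's top; axes as the plate's.
- seat_3: round recess in the fixture plate at x +48, y 0 mm in the plate's frame, fixed to it: 38 mm in diameter (42 mm at the bevelled mouth), 5 mm deep, with a near-black floor. Origin: centre of its floor, 15 mm above the bench and 5 mm below the plate's top; axes as the plate's.
Mind the look-alikes: they are no part of the job. Leave any blue or turquoise look-alike of the tall_stud_2 alone. Leave any blue or red look-alike of the tall_stud_1 alone.

How it is judged:
On the way:
1. a tall steel stud stands in each of the three recesses (((horizontal distance between tall_stud_1 and seat_1 below 0.01 m and z of tall_stud_1 in the frame of seat_1 between -0.004 and 0.004 m and angle between tall_stud_1's own z axis and vertical below 0.06 rad) or (horizontal distance between tall_stud_2 and seat_1 below 0.01 m and z of tall_stud_2 in the frame of seat_1 between -0.004 and 0.004 m and angle between tall_stud_2's own z axis and vertical below 0.06 rad) or (horizontal distance between tall_stud_3 and seat_1 below 0.01 m and z of tall_stud_3 in the frame of seat_1 between -0.004 and 0.004 m and angle between tall_stud_3's own z axis and vertical below 0.06 rad)) and ((horizontal distance between tall_stud_1 and seat_2 below 0.01 m and z of tall_stud_1 in the frame of seat_2 between -0.004 and 0.004 m and angle between tall_stud_1's own z axis and vertical below 0.06 rad) or (horizontal distance between tall_stud_2 and seat_2 below 0.01 m and z of tall_stud_2 in the frame of seat_2 between -0.004 and 0.004 m and angle between tall_stud_2's own z axis and vertical below 0.06 rad) or (horizontal distance between tall_stud_3 and seat_2 below 0.01 m and z of tall_stud_3 in the frame of seat_2 between -0.004 and 0.004 m and angle between tall_stud_3's own z axis and vertical below 0.06 rad)) and ((horizontal distance between tall_stud_1 and seat_3 below 0.01 m and z of tall_stud_1 in the frame of seat_3 between -0.004 and 0.004 m and angle between tall_stud_1's own z axis and vertical below 0.06 rad) or (horizontal distance between tall_stud_2 and seat_3 below 0.01 m and z of tall_stud_2 in the frame of seat_3 between -0.004 and 0.004 m and angle between tall_stud_2's own z axis and vertical below 0.06 rad) or (horizontal distance between tall_stud_3 and seat_3 below 0.01 m and z of tall_stud_3 in the frame of seat_3 between -0.004 and 0.004 m and angle between tall_stud_3's own z axis and vertical below 0.06 rad))), for 0.2 s.
At the end, for the whole second after the job is handed in: A tall stud stands upright on the floor of each recess, within 10 mm of its centre. The core lies on them core upwards: underside 67 to 73 mm above the bench, level within 0.035 rad, within 12 mm of the plate's middle and 0.15 rad of its long side. Short studs moved under 20 mm. All at rest (all of step 1 and horizontal distance between core_plate and fixture below 0.012 m and z of core_plate in the frame of fixture between 0.067 and 0.073 m and angle between core_plate's own z axis and vertical below 0.035 rad and angle between the x axis of core_plate and the x axis of fixture, either way round below 0.15 rad and linear speed of each of tall_stud_1, tall_stud_2, tall_stud_3, core_plate below 0.02 m/s); the robot touches nothing.
It fails at once if a short brass stud is moved by more than 20 mm (distance of any of short_stud_1, short_stud_2 from where it was at the start of the episode above 0.02 m).
It also fails if it takes over 99 s, if anything falls off the work surface, if the arm or the gripper's body presses on something with over 40 N, if the wrist force passes 120 N, or if a joint passes its speed limit or range.

## Working session

There is one attempt and no reset: what is moved stays moved. The work goes in short steps, Python scripts to look and compute and a tool call to move; the robot and the scene stay as the last step left them, time stands still between calls to the robot, and variables do not carry over. Pictures are saved under pics/ and viewed, and the job is handed in when it is done.

Besides the shell and the picture viewer there is one more tool, called after "Emit:" by a JSON object that holds its "op" and its "data". apply_moves: Moves the arm, as the interface text tells. Its arguments: {"type":"object","properties":{"rows":{"type":"array"},"fingers":{"type":"number"}},"required":["rows"]}

```bash
ls; mkdir -p pics
python3 - <<'E'
from rig import *
import cv2
s=state();print(s)
for n in ["scene","top","wrist"]:
    c=capture(n);cv2.imwrite(f"pics/{n}0.png",c["img"][:,:,::-1])
    print(n,{k:v for k,v in c.items() if k!="img"})
    import pickle;pickle.dump(c,open(f"{n}0.pkl","wb"))
E
```

```text
pics
{'clock': 0.0, 'joints': array([-1.13250369,  0.50830347, -0.23748766,  1.50113138,  0.1257255 ,
        1.14890741, -0.15479239]), 'dq': array([ 0.0001304 , -0.00078723, -0.00312334, -0.00058851, -0.00045103,
        0.00102611, -0.00098658]), 'tau': array([ 9.57864795e-04, -6.20603013e+01, -2.18639374e+00, -2.49665254e+01,
        1.26568956e-02,  1.20175196e-02, -4.47888033e-05]), 'tcp_pos': array([0.20411442, 0.59019786, 0.23045024]), 'tool_rot': array([ 8.14456899e-01,  5.80223392e-01, -6.93016001e-04,  5.42356591e-04]), 'wrist_force': array([ 0.03311884,  0.5694255 , -0.05358011]), 'ft_torque': array([-0.01837326, -0.05261151,  0.01518517]), 'gripper_width': 0.08552372564798766}
scene {'intrinsics': array([[349.32679801,   0.        , 254.01815873],
       [  0.        , 349.32679801, 191.07990564],
       [  0.        ,   0.        ,   1.        ]]), 'dist': array([0.00888106, 0.        , 0.        , 0.        , 0.        ]), 'rvec': array([ 1.09516381, -2.22037358,  1.12847753]), 'tvec': array([0.32229377, 0.2693597 , 0.64398223])}
top {'intrinsics': array([[373.5600684 
[... 237 characters left out ...]
634375, -2.11252175,  0.13674747]), 'tvec': array([0.03427174, 0.52135562, 0.92705621])}
wrist {'intrinsics': array([[329.88286726,   0.        , 257.22807617],
       [  0.        , 329.88286726, 192.94591496],
       [  0.        ,   0.        ,   1.        ]]), 'dist': array([-0.06788933,  0.        ,  0.        ,  0.        ,  0.        ]), 'hand_eye': array([[ 9.99998782e-01,  9.34085435e-04, -1.25013881e-03,
         6.75014530e-04],
       [-5.59308826e-04,  9.62386312e-01,  2.71684143e-01,
        -6.81751273e-02],
       [ 1.45689268e-03, -2.71683113e-01,  9.62385663e-01,
        -1.42993503e-01],
       [ 0.00000000e+00,  0.00000000e+00,  0.00000000e+00,
         1.00000000e+00]])}
```

Run:
```python
import rig;print([n for n in dir(rig) if not n.startswith('__')]); print(getattr(rig,'grip_depth',None))
import cv2
for n in ["scene","top"]:
    i=cv2.imread(f"pics/{n}0.png");cv2.imwrite(f"pics/{n}0b.png",cv2.resize(i,(768,576),interpolation=cv2.INTER_CUBIC))
```

```text
['IKError', 'capture', 'finish_job', 'grip_depth', 'state']
0.0187
```

View pics/scene0b.png

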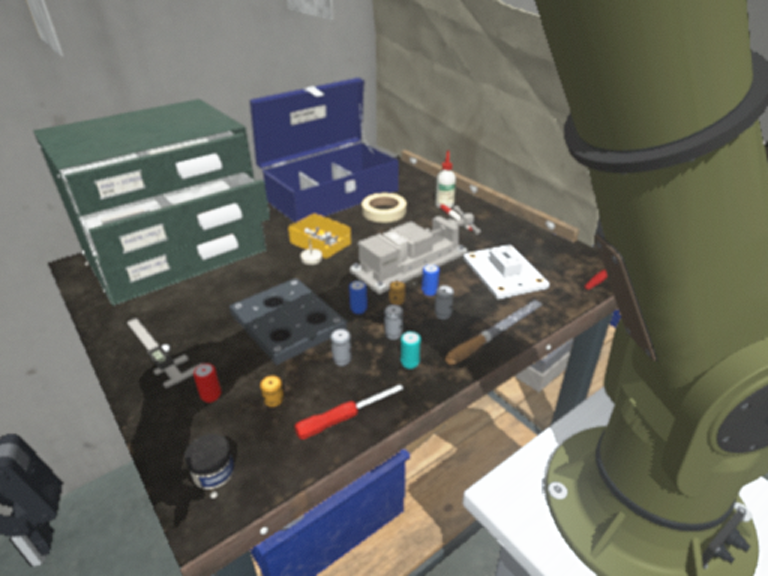

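View pics/top0b.png

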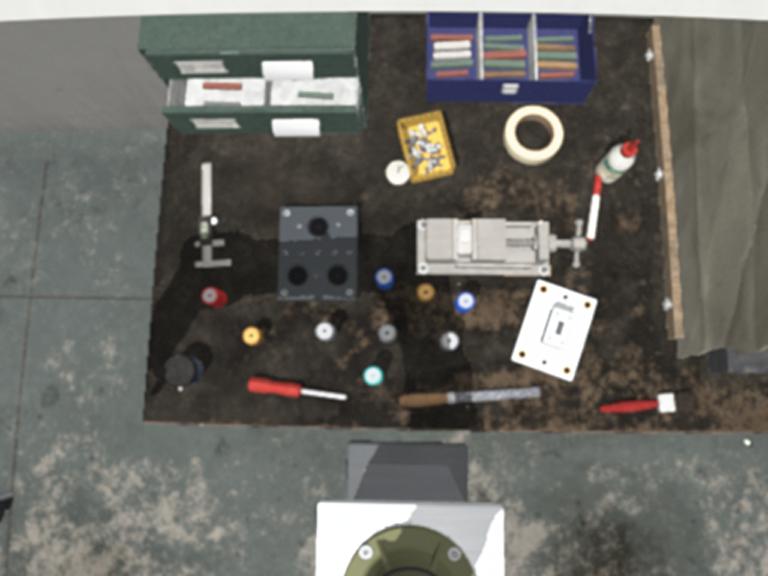

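View pics/wrist0.png

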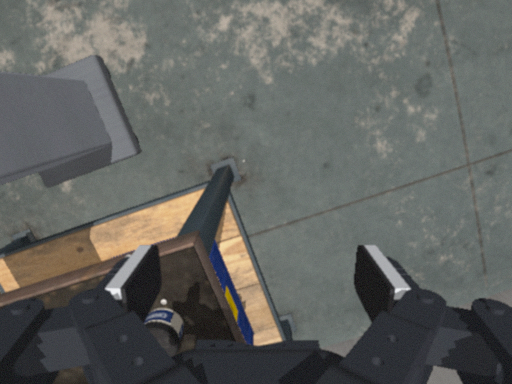

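Run:
```python
import cv2
i=cv2.imread("pics/top0.png")
cv2.imwrite("pics/topA.png",cv2.resize(i[125:265,150:320],None,fx=4.5,fy=4.2,interpolation=cv2.INTER_CUBIC)[:600,:800])
cv2.imwrite("pics/topB.png",cv2.resize(i[180:260,320:420],None,fx=7,fy=7,interpolation=cv2.INTER_CUBIC))
```

```text
(no output)
```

View pics/topA.png

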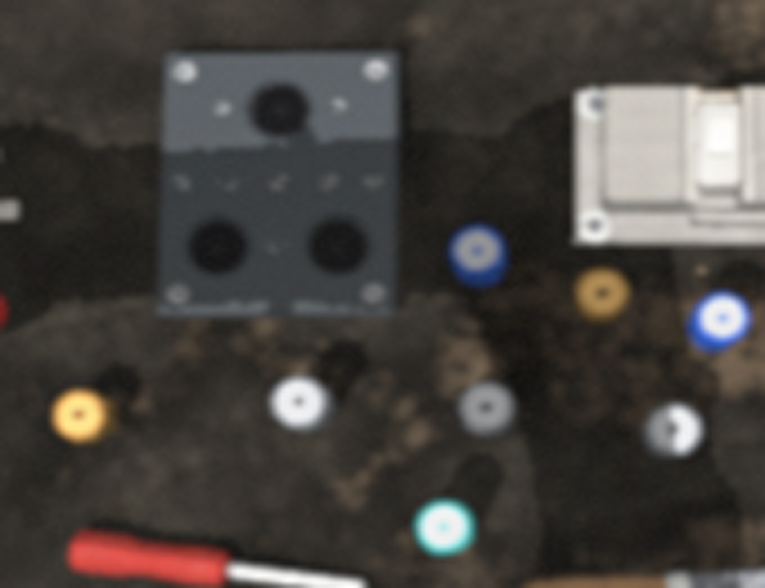

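View pics/topB.png

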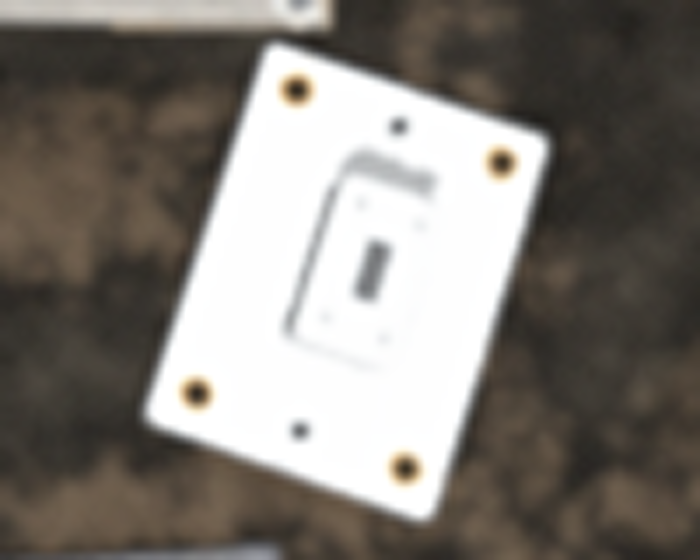

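```bash
cat > h.py <<'E'
import numpy as np, cv2, pickle
from scipy.spatial.transform import Rotation as R
def ray2z(c,px,z,pose=None):
    px=np.array(px,float).reshape(-1,1,2)
    n=cv2.undistortPoints(px,c["intrinsics"],c["dist"]).reshape(-1,2)
    d=np.c_[n,np.ones(len(n))]
    if pose is None:
        Rm=cv2.Rodrigues(c["rvec"])[0]; o=-Rm.T@c["tvec"]; d=d@Rm
    else:
        T=np.eye(4);T[:3,:3]=R.from_quat(pose[1]).as_matrix();T[:3,3]=pose[0]
        M=T@c["hand_eye"]; o=M[:3,3]; d=d@M[:3,:3].T
    return o+d*((z-o[2])/d[:,2])[:,None]
def cap(n,fn):
    from rig import capture,state
    s=state(); c=capture(n); c["pose"]=(s["tcp_pos"],s["tool_rot"]); pickle.dump(c,open(fn+".pkl","wb"))
    cv2.imwrite(f"pics/{fn}.png",cv2.resize(c["img"][:,:,::-1],(768,576),interpolation=cv2.INTER_CUBIC)); return c
E
python3 - <<'E'
from h import *
np.set_printoptions(precision=4,suppress=True)
c=pickle.load(open("top0.pkl","rb"))
f=lambda p,z:ray2z(c,[((u+.5)/4.5-.5+150,(v+.5)/4.2-.5+125) for u,v in p],z)
print("steel",f([(299,402),(487,407),(674,430)],.055))
print("brass",f([(79,414),(602,293)],.038))
print("others",f([(478,249),(722,318),(444,526)],.055))
print("fix",f([(165,52),(397,50),(395,311),(157,312)],.02))
print("seats",f([(278,110),(218,246),(338,245)],.0175))
print("vice",f([(575,87),(575,243)],.0))
g=lambda p,z:ray2z(c,[((u+.5)/7-.5+320,(v+.5)/7-.5+180) for u,v in p],z)
k=g([(270,40),(551,135),(432,523),(145,418)],.012);print("core",k,k.mean(0))
print("holes",g([(297,90),(502,162),(405,468),(197,393)],.012).mean(0), np.degrees(np.arctan2(*(k[0]-k[3])[1::-1])))
Rm=cv2.Rodrigues(c["rvec"])[0];print("cam",-Rm.T@c["tvec"])
c=pickle.load(open("scene0.pkl","rb"))
print("scene steel tops",ray2z(c,np.array([(341,335),(393,312),(445,290)])/1.5,.055))
E
```

```text
steel [[ 0.4429  0.1495  0.055 ]
 [ 0.4416  0.0436  0.055 ]
 [ 0.4294 -0.061   0.055 ]]
brass [[ 0.4345  0.279   0.038 ]
 [ 0.5142 -0.0208  0.038 ]]
others [[ 0.5378  0.0505  0.055 ]
 [ 0.4974 -0.0879  0.055 ]
 [ 0.3704  0.0662  0.055 ]]
fix [[0.6715 0.2444 0.02  ]
 [0.6739 0.1032 0.02  ]
 [0.5037 0.0998 0.02  ]
 [0.501  0.2407 0.02  ]]
seats [[0.6339 0.1742 0.0175]
 [0.5443 0.2067 0.0175]
 [0.5458 0.135  0.0175]]
vice [[ 0.656  -0.0048  0.    ]
 [ 0.5522 -0.0058  0.    ]]
core [[ 0.5454 -0.2212  0.012 ]
 [ 0.5103 -0.3277  0.012 ]
 [ 0.364  -0.278   0.012 ]
 [ 0.4015 -0.1715  0.012 ]] [ 0.4553 -0.2496  0.012 ]
holes [ 0.4553 -0.2498  0.012 ] -19.082392856265656
cam [0.3727 0.0166 0.9966]
scene steel tops [[ 0.4407  0.1492  0.055 ]
 [ 0.4358  0.0487  0.055 ]
 [ 0.4283 -0.0616  0.055 ]]
```

```bash
cat >> h.py <<'E'
def rel(p,yaw,s=None):
    "row (mm,deg) from measured pose to TCP p, tool down, tool x at yaw deg"
    if s is None:
        from rig import state; s=state()
    R0=R.from_quat(s["tool_rot"]); d=R0.inv().apply(np.array(p)-s["tcp_pos"])*1000
    Rt=R.from_euler("z",yaw,degrees=True)*R.from_euler("x",180,degrees=True)
    r=(R0.inv()*Rt).as_rotvec(degrees=True)
    return np.round(np.r_[d,r],1)
E
python3 -c "
from h import *
print(rel([.4435,.1495,.15],0))"
```

```text
[-3.383e+02  3.703e+02  8.110e+01  0.000e+00  1.000e-01  7.090e+01]
```

Emit:
{"op": "apply_moves", "data": {"rows": [[[-338,370,81,0,0.1,70.9],[-338,370,81,0,0.1,70.9],[-338,370,81,0,0.1,70.9],[-338,370,81,0,0.1,70.9],[-338,370,81,0,0.1,70.9],[-338,370,81,0,0.1,70.9],[-338,370,81,0,0.1,70.9],[-338,370,81,0,0.1,70.9],[-338,370,81,0,0.1,70.9],[-338,370,81,0,0.1,70.9],[-338,370,81,0,0.1,70.9],[-338,370,81,0,0.1,70.9],[-338,370,81,0,0.1,70.9],[-338,370,81,0,0.1,70.9],[-338,370,81,0,0.1,70.9],[-338,370,81,0,0.1,70.9],[-338,370,81,0,0.1,70.9],[-338,370,81,0,0.1,70.9],[-338,370,81,0,0.1,70.9],[-338,370,81,0,0.1,70.9]]], "fingers": 70}}

```text
clock: 2.15
tcp_pos: [0.4435, 0.1503, 0.1503]
tool_rot: [1.0, 0.0, 0.001, -0.0]
wrist_force: [-0.3, -0.2, 0.3]
gripper_width: 0.0598
```

```bash
python3 -c "
from h import *
cap('wrist','w1')
print(rel([.4435,.1495,.15],0)); from rig import state; print(state())"
```

```text
[ 0.   0.8  0.3 -0.  -0.1  0. ]
{'clock': 2.2, 'joints': array([-0.49105161,  0.36270723,  0.15290634,  2.02014389, -0.07886318,
        0.76268265, -0.29049875]), 'dq': array([ 1.19882000e-03,  4.36683018e-04,  8.72252031e-05,  3.21692664e-04,
       -6.28991179e-04,  1.31336899e-03,  1.05128221e-03]), 'tau': array([-4.69903462e-02, -4.56605279e+01,  2.04878837e+00, -1.90569073e+01,
        7.17612318e-03, -6.36273893e-03, -6.05993318e-04]), 'tcp_pos': array([0.44346556, 0.15029679, 0.15026111]), 'tool_rot': array([ 9.99999678e-01,  2.31116253e-04,  6.33307137e-04, -4.35272314e-04]), 'wrist_force': array([-0.58979022,  0.07589057,  0.71729724]), 'ft_torque': array([-0.04814914,  0.0234765 ,  0.0206209 ]), 'gripper_width': 0.05978572636282195}
```

View pics/w1.png

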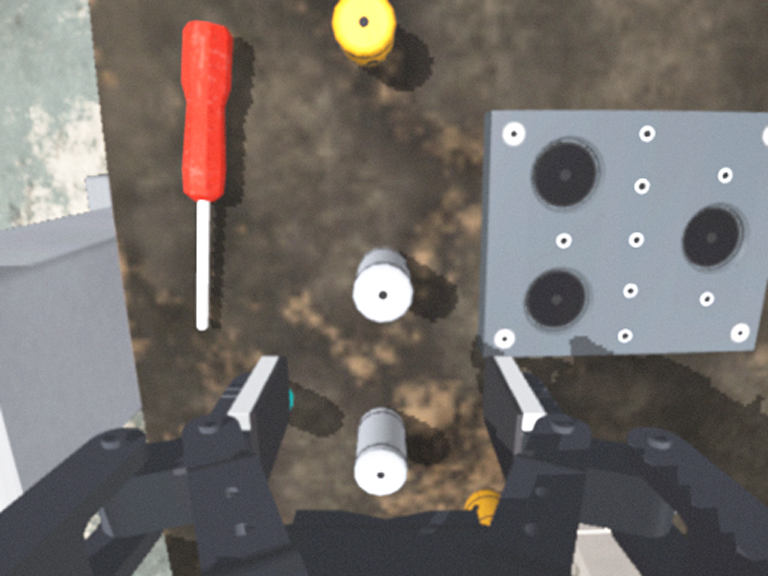

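```bash
python3 -c "
from h import *
np.set_printoptions(precision=4,suppress=True)
c=pickle.load(open('w1.pkl','rb'))
f=lambda p,z:ray2z(c,(np.array(p)+.5)/1.5-.5,z,c['pose'])
print(f([(383,294),(381,474)],.055));print(f([(364,21)],.038))
s=f([(565,174),(556,298),(712,237)],.015);print(s)
print(f([(514,133),(504,338),(740,332)],.02))
m=(s[0]+s[1])/2;a=s[2]-m;print(m+a*42/90,np.degrees(np.arctan2(a[1],a[0])))
"
```

```text
[[0.4428 0.1498 0.055 ]
 [0.4416 0.0437 0.055 ]]
[[0.4338 0.2794 0.038 ]]
[[0.5437 0.2076 0.015 ]
 [0.5451 0.1357 0.015 ]
 [0.6355 0.173  0.015 ]]
[[0.5125 0.229  0.02  ]
 [0.5144 0.1124 0.02  ]
 [0.6613 0.1154 0.02  ]]
[0.5869 0.1723 0.015 ] 0.8497532085887921
```

Emit:
{"op": "apply_moves", "data": {"rows": [[[0,0.5,40,0,-0.1,0],[0,0.5,80,0,-0.1,0],[0,0.5,110,0,-0.1,0],[0,0.5,120,0,-0.1,0],[0,0.5,128,0,-0.1,0],[0,0.5,128,0,-0.1,0],[0,0.5,128,0,-0.1,0]]]}}

```text
clock: 2.9
tcp_pos: [0.4444, 0.1502, 0.0232]
tool_rot: [1.0, 0.0, 0.001, -0.001]
wrist_force: [0.4, -0.0, 0.5]
gripper_width: 0.0599
```

Emit:
{"op": "apply_moves", "data": {"rows": [[[0,0,0,0,0,0],[0,0,0,0,0,0],[0,0,0,0,0,0],[0,0,0,0,0,0],[0,0,0,0,0,0],[0,0,0,0,0,0],[0,0,0,0,0,0],[0,0,0,0,0,0],[0,0,0,0,0,0],[0,0,0,0,0,0]]], "fingers": 0}}

```text
clock: 3.9
tcp_pos: [0.444, 0.1502, 0.0232]
tool_rot: [1.0, 0.0, 0.0, -0.001]
wrist_force: [-1.2, -0.5, 7.1]
gripper_width: 0.0288
```

Emit:
{"op": "apply_moves", "data": {"rows": [[[0,0,-40,0,0,0],[0,0,-60,0,0,0],[30,-17,-60,0,0,0],[70,-40,-60,0,0,0],[100,-57,-60,0,0,0],[100,-57,-60,0,0,0],[100,-57,-60,0,0,0],[100,-57,-40,0,0,0],[100,-57,-25,0,0,0],[100,-57,-20,0,0,0],[100,-57,-17,0,0,0],[100,-57,-15.5,0,0,0],[100,-57,-15.5,0,0,0],[100,-57,-15.5,0,0,0]]]}}

```text
clock: 5.3
tcp_pos: [0.544, 0.2071, 0.0384]
tool_rot: [1.0, 0.0, 0.0, -0.001]
wrist_force: [0.1, 0.1, -2.7]
gripper_width: 0.0283
```

```bash
python3 -c "
from h import *
cap('wrist','w2')"
```

```text
(no output)
```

View pics/w2.png

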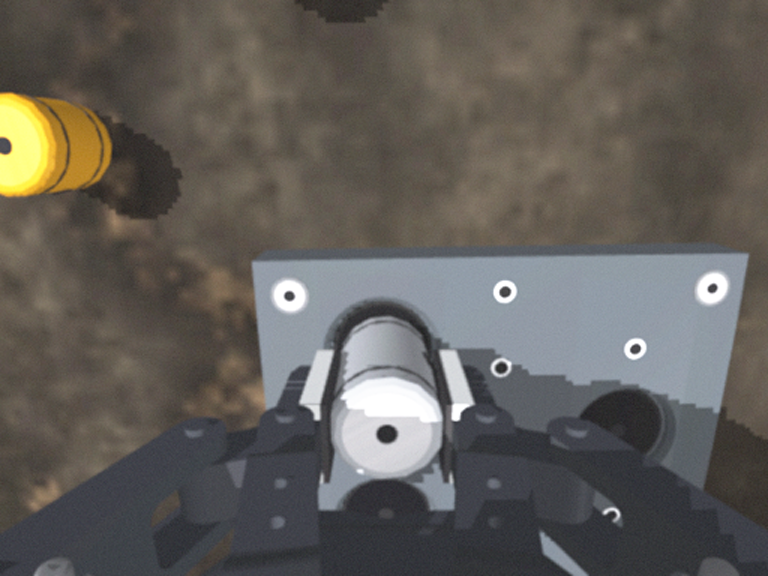

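Emit:
{"op": "apply_moves", "data": {"rows": [[[0,0,0,0,0,0],[0,0,0,0,0,0],[0,0,0,0,0,0],[0,0,0,0,0,0],[0,0,0,0,0,0],[0,0,0,0,0,0],[0,0,-30,0,0,0],[0,0,-75,0,0,0],[0,0,-75,0,0,0],[-26,41,-75,0,0,0],[-52,82,-75,0,0,0],[-78,123,-75,0,0,0],[-102,163,-75,0,0,0],[-102,163,-75,0,0,0],[-102,163,-75,0,0,0],[-102,163,-75,0,0,0]]], "fingers": 70}}

```text
clock: 6.95
tcp_pos: [0.4426, 0.0448, 0.1128]
tool_rot: [1.0, 0.001, 0.0, -0.001]
wrist_force: [-0.4, 0.9, 1.0]
gripper_width: 0.0596
```

```bash
python3 -c "
from h import *
cap('wrist','w3');cap('top','t3')"
```

```text
(no output)
```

View pics/w3.png

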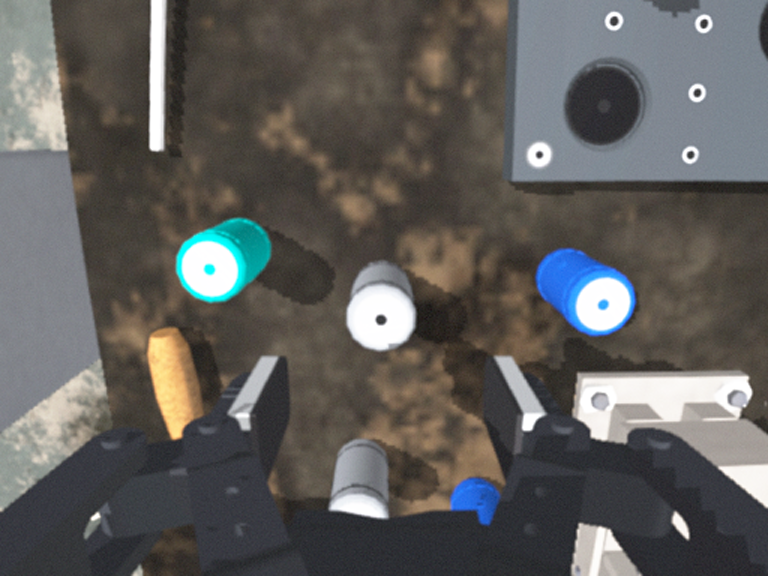

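Emit:
{"op": "apply_moves", "data": {"rows": [[[-1,1,40,0,0,0],[-1,1,65,0,0,0],[-1,1,80,0,0,0],[-1,1,89.5,0,0,0],[-1,1,89.5,0,0,0],[-1,1,89.5,0,0,0]]]}}

```text
clock: 7.65
tcp_pos: [0.441, 0.0434, 0.0234]
tool_rot: [1.0, 0.001, -0.0, -0.001]
wrist_force: [-0.4, 0.8, 1.1]
gripper_width: 0.0598
```

Emit:
{"op": "apply_moves", "data": {"rows": [[[0,0,0,0,0,0],[0,0,0,0,0,0],[0,0,0,0,0,0],[0,0,0,0,0,0],[0,0,0,0,0,0],[0,0,0,0,0,0],[0,0,0,0,0,0],[0,0,0,0,0,0],[0,0,0,0,0,0],[0,0,0,0,0,0]]], "fingers": 0}}

```text
clock: 8.65
tcp_pos: [0.4412, 0.0431, 0.024]
tool_rot: [1.0, 0.0, 0.001, -0.001]
wrist_force: [0.2, 1.0, 4.5]
gripper_width: 0.0281
```

Emit:
{"op": "apply_moves", "data": {"rows": [[[0,0,-40,0,0,0],[0,0,-80,0,0,0],[35,-24,-85,0,0,0],[70,-47,-85,0,0,0],[105,-71,-85,0,0,0],[140,-94,-85,0,0,0],[170,-114,-85,0,0,0],[193.5,-130,-85,0,0,0],[193.5,-130,-85,0,0,0],[193.5,-130,-85,0,0,0],[193.5,-130,-50,0,0,0],[193.5,-130,-30,0,0,0],[193.5,-130,-22,0,0,0],[193.5,-130,-18,0,0,0],[193.5,-130,-15.5,0,0,0],[193.5,-130,-15.5,0,0,0],[193.5,-130,-15.5,0,0,0]]]}}

```text
clock: 10.35
tcp_pos: [0.6346, 0.1731, 0.0397]
tool_rot: [1.0, 0.0, 0.001, -0.001]
wrist_force: [0.2, 0.3, -2.3]
gripper_width: 0.0288
```

```bash
python3 -c "
from h import *
cap('wrist','w4')"
```

```text
(no output)
```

View pics/w4.png

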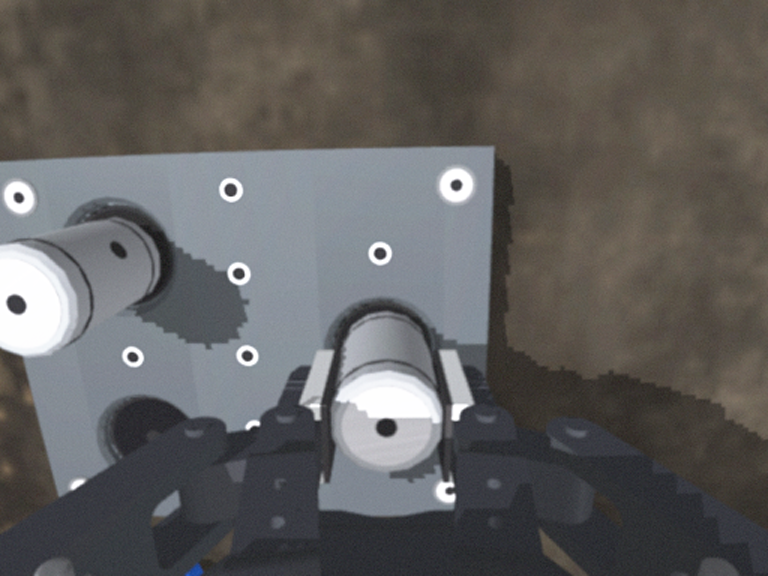

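Emit:
{"op": "apply_moves", "data": {"rows": [[[0,0,0,0,0,0],[0,0,0,0,0,0],[0,0,0,0,0,0],[0,0,0,0,0,0],[0,0,0,0,0,0],[0,0,0,0,0,0],[0,0,-30,0,0,0],[0,0,-75,0,0,0],[0,0,-75,0,0,0],[-32,37,-75,0,0,0],[-64,74,-75,0,0,0],[-96,110,-75,0,0,0],[-128,147,-75,0,0,0],[-160,184,-75,0,0,0],[-192,220,-75,0,0,0],[-205,234,-75,0,0,0],[-205,234,-75,0,0,0],[-205,234,-75,0,0,0],[-205,234,-75,0,0,0]]], "fingers": 70}}

```text
clock: 12.3
tcp_pos: [0.4306, -0.0601, 0.1136]
tool_rot: [1.0, 0.001, 0.0, -0.001]
wrist_force: [-1.0, -0.0, -0.2]
gripper_width: 0.0599
```

```bash
python3 -c "
from h import *
cap('wrist','w5')"
```

```text
(no output)
```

View pics/w5.png

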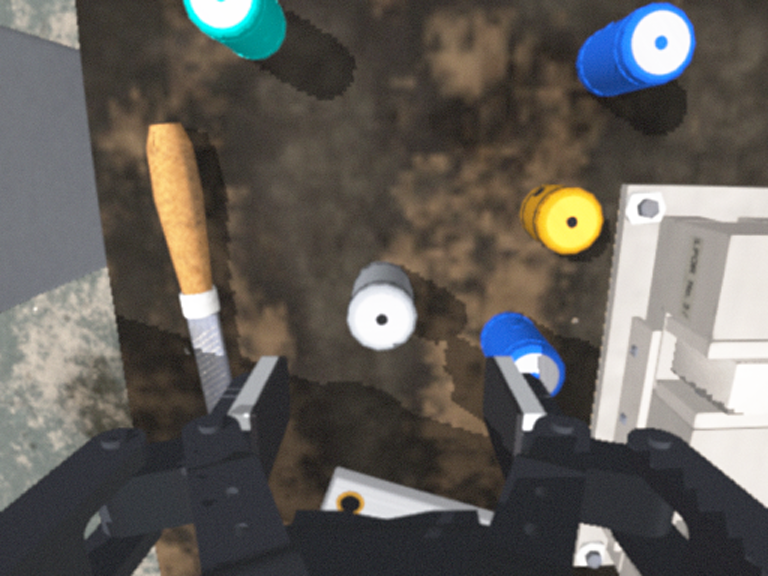

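```bash
python3 -c "
from h import *
np.set_printoptions(precision=4,suppress=True)
c=pickle.load(open('w5.pkl','rb'))
print(ray2z(c,(np.array([(382,319),(541,372),(661,42)])+.5)/1.5-.5,.055,c['pose']))
print(ray2z(c,(np.array([(572,221)])+.5)/1.5-.5,.038,c['pose']))
"
```

```text
[[ 0.4296 -0.0612  0.055 ]
 [ 0.5009 -0.0862  0.055 ]
 [ 0.537   0.0514  0.055 ]]
[[ 0.5144 -0.0207  0.038 ]]
```

Emit:
{"op": "apply_moves", "data": {"rows": [[[-1,1,30,0,0,0],[-1,1,50,0,0,0],[-1,1,70,0,0,0],[-1,1,85,0,0,0],[-1,1,90,0,0,0],[-1,1,90,0,0,0],[-1,1,90,0,0,0]]], "fingers": 60}}

```text
clock: 13.05
tcp_pos: [0.4288, -0.0617, 0.0239]
tool_rot: [1.0, 0.001, 0.0, -0.0]
wrist_force: [1.6, 0.3, 0.8]
gripper_width: 0.0512
```

Emit:
{"op": "apply_moves", "data": {"rows": [[[0,0,0,0,0,0],[0,0,0,0,0,0],[0,0,0,0,0,0],[0,0,0,0,0,0],[0,0,0,0,0,0],[0,0,0,0,0,0],[0,0,0,0,0,0],[0,0,0,0,0,0],[0,0,0,0,0,0],[0,0,0,0,0,0]]], "fingers": 0}}

```text
clock: 14.05
tcp_pos: [0.4287, -0.062, 0.0245]
tool_rot: [1.0, 0.0, 0.001, -0.0]
wrist_force: [-0.9, 0.1, 6.9]
gripper_width: 0.0282
```

Emit:
{"op": "apply_moves", "data": {"rows": [[[0,0,-40,0,0,0],[0,0,-80,0,0,0],[20,-35,-90,0,0,0],[40,-69,-90,0,0,0],[60,-103,-90,0,0,0],[80,-137,-90,0,0,0],[100,-170,-90,0,0,0],[116.5,-197,-90,0,0,0],[116.5,-197,-90,0,0,0],[116.5,-197,-90,0,0,0],[116.5,-197,-50,0,0,0],[116.5,-197,-30,0,0,0],[116.5,-197,-22,0,0,0],[116.5,-197,-18,0,0,0],[116.5,-197,-15.5,0,0,0],[116.5,-197,-15.5,0,0,0],[116.5,-197,-15.5,0,0,0]]]}}

```text
clock: 15.75
tcp_pos: [0.5452, 0.135, 0.0401]
tool_rot: [1.0, 0.0, 0.0, -0.001]
wrist_force: [0.0, 0.3, -1.7]
gripper_width: 0.0284
```

```bash
python3 -c "
from h import *
cap('wrist','w6')"
```

```text
(no output)
```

View pics/w6.png

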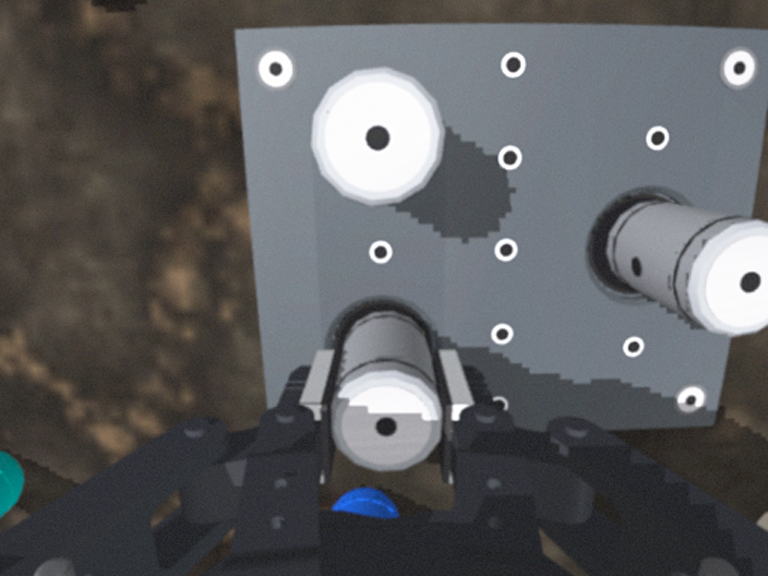

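Emit:
{"op": "apply_moves", "data": {"rows": [[[0,0,0,0,0,0],[0,0,0,0,0,0],[0,0,0,0,0,0],[0,0,0,0,0,0],[0,0,0,0,0,0],[0,0,0,0,0,0],[0,0,-30,0,0,0],[0,0,-75,0,0,0],[0,0,-120,0,0,0],[0,0,-120,0,0,0]]], "fingers": 70}}

```text
clock: 16.8
tcp_pos: [0.548, 0.1354, 0.1651]
tool_rot: [1.0, 0.0, 0.005, -0.002]
wrist_force: [0.9, -0.0, -0.0]
gripper_width: 0.06
```

Emit:
{"op": "apply_moves", "data": {"rows": [[[-90,385,0,0,0,-71],[-90,385,0,0,0,-71],[-90,385,0,0,0,-71],[-90,385,0,0,0,-71],[-90,385,0,0,0,-71],[-90,385,0,0,0,-71],[-90,385,0,0,0,-71],[-90,385,0,0,0,-71],[-90,385,0,0,0,-71],[-90,385,0,0,0,-71],[-90,385,0,0,0,-71],[-90,385,0,0,0,-71],[-90,385,0,0,0,-71],[-90,385,0,0,0,-71],[-90,385,0,0,0,-71]]]}}

```text
clock: 18.3
tcp_pos: [0.4552, -0.2495, 0.159]
tool_rot: [0.814, 0.581, 0.0, -0.0]
wrist_force: [-0.6, 0.3, 0.0]
gripper_width: 0.0598
```

```bash
python3 -c "
from h import *
cap('wrist','w7');c=cap('top','t7')
cv2.imwrite('pics/t7c.png',cv2.resize(c['img'][120:260,150:320,::-1],None,fx=4,fy=4,interpolation=cv2.INTER_CUBIC))
from rig import state;print(state()['joints'])"
```

```text
[ 0.53940083  0.41737369 -0.11987449  1.88171136  0.06391832  0.8469233
  1.62751574]
```

View pics/w7.png

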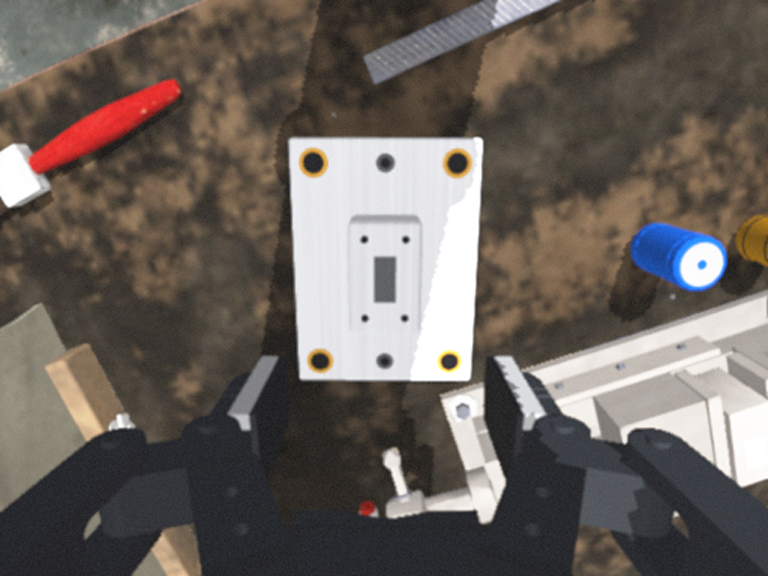

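View pics/t7c.png

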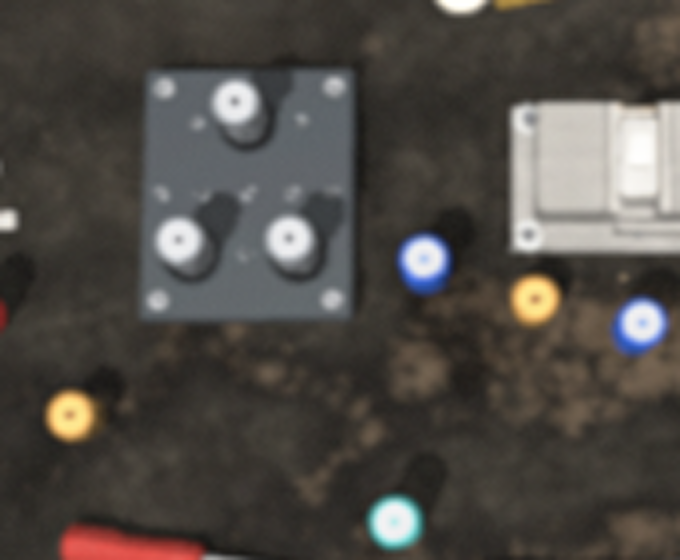

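```bash
python3 -c "
from h import *
np.set_printoptions(precision=4,suppress=True)
c=pickle.load(open('w7.pkl','rb'))
k=ray2z(c,(np.array([(313,163),(457,163),(449,361),(320,361)])+.5)/1.5-.5,.012,c['pose']);print(k,k.mean(0),np.degrees(np.arctan2(*(k[2]-k[1])[1::-1])),np.degrees(np.arctan2(*(k[3]-k[0])[1::-1])))
b=ray2z(c,(np.array([(364,240),(405.5,240),(404,318),(364.5,318)])+.5)/1.5-.5,.042,c['pose']);print(b.mean(0))
t=pickle.load(open('t7.pkl','rb'))
print(ray2z(t,[((u+.5)/4-.5+150,(v+.5)/4-.5+120) for u,v in [(178,240),(289,238),(235,101)]],.07))
m=k.mean(0); print(rel([m[0],m[1],.06],71))
"
```

```text
[[ 0.3836 -0.2687  0.012 ]
 [ 0.4102 -0.1909  0.012 ]
 [ 0.5258 -0.2309  0.012 ]
 [ 0.4992 -0.3086  0.012 ]] [ 0.4547 -0.2498  0.012 ] -19.103097380878083 -19.033107101499873
[ 0.4547 -0.2498  0.042 ]
[[0.5441 0.207  0.07  ]
 [0.5463 0.1362 0.07  ]
 [0.6356 0.1742 0.07  ]]
[-0.2 -0.3 98.9 -0.  -0.   0.1]
```

Emit:
{"op": "apply_moves", "data": {"rows": [[[-0.5,0,40,0,0,0],[-0.5,0,80,0,0,0],[-0.5,0,110,0,0,0],[-0.5,0,130,0,0,0],[-0.5,0,143.5,0,0,0],[-0.5,0,143.5,0,0,0],[-0.5,0,143.5,0,0,0]]]}}

```text
clock: 19.1
tcp_pos: [0.4548, -0.2505, 0.0156]
tool_rot: [0.814, 0.581, 0.0, -0.001]
wrist_force: [0.0, -0.0, 0.6]
gripper_width: 0.06
```

Emit:
{"op": "apply_moves", "data": {"rows": [[[0,0,0,0,0,0],[0,0,0,0,0,0],[0,0,0,0,0,0],[0,0,0,0,0,0],[0,0,0,0,0,0],[0,0,0,0,0,0],[0,0,0,0,0,0],[0,0,0,0,0,0],[0,0,0,0,0,0],[0,0,0,0,0,0]]], "fingers": 0}}

```text
clock: 20.1
tcp_pos: [0.4554, -0.2507, 0.0166]
tool_rot: [0.814, 0.581, 0.001, 0.0]
wrist_force: [0.2, 1.1, 6.8]
gripper_width: 0.0391
```

Emit:
{"op": "apply_moves", "data": {"rows": [[[0,0,-15,0,0,0],[0,0,-30,0,0,0],[0,0,-30,0,0,0],[0,0,-30,0,0,0],[0,0,-30,0,0,0]]]}}

```text
clock: 20.6
tcp_pos: [0.4541, -0.2503, 0.0447]
tool_rot: [0.814, 0.581, -0.0, -0.001]
wrist_force: [0.1, 0.3, -6.0]
gripper_width: 0.039
```

```bash
python3 -c "
from h import *
cap('wrist','w8');cap('scene','s8')"
```

```text
(no output)
```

View pics/w8.png

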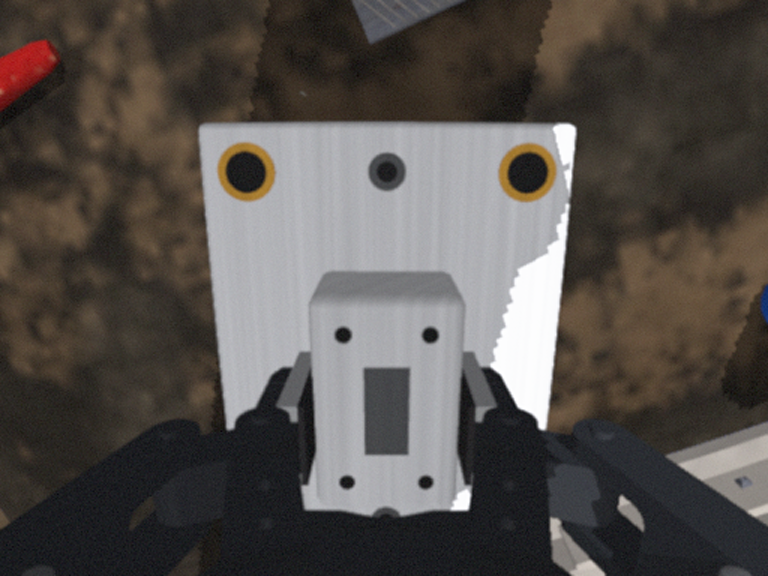

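View pics/s8.png

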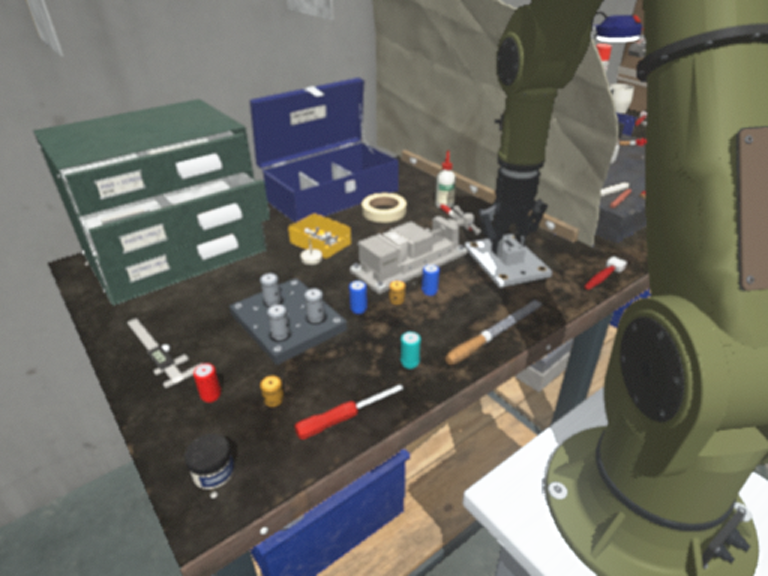

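Emit:
{"op": "apply_moves", "data": {"rows": [[[0,0,-30,0,0,0],[0,0,-65,0,0,0],[0,0,-95,0,0,0],[0,0,-110,0,0,0],[0,0,-110,0,0,0],[0,0,-110,0,0,0]]]}}

```text
clock: 21.3
tcp_pos: [0.4542, -0.2504, 0.1545]
tool_rot: [0.814, 0.581, -0.0, -0.001]
wrist_force: [0.9, 0.9, -6.7]
gripper_width: 0.0389
```

```bash
python3 -c "
from h import *
r=rel([.587,.172,.150],91);print(r);
for i in range(1,15): print(list(map(float,np.round(r*i/14,0))))"
```

```text
[ 4.426e+02 -1.170e+01  4.900e+00 -1.000e-01 -1.000e-01 -2.000e+01]
[32.0, -1.0, 0.0, -0.0, -0.0, -1.0]
[63.0, -2.0, 1.0, -0.0, -0.0, -3.0]
[95.0, -3.0, 1.0, -0.0, -0.0, -4.0]
[126.0, -3.0, 1.0, -0.0, -0.0, -6.0]
[158.0, -4.0, 2.0, -0.0, -0.0, -7.0]
[190.0, -5.0, 2.0, -0.0, -0.0, -9.0]
[221.0, -6.0, 2.0, -0.0, -0.0, -10.0]
[253.0, -7.0, 3.0, -0.0, -0.0, -11.0]
[285.0, -8.0, 3.0, -0.0, -0.0, -13.0]
[316.0, -8.0, 4.0, -0.0, -0.0, -14.0]
[348.0, -9.0, 4.0, -0.0, -0.0, -16.0]
[379.0, -10.0, 4.0, -0.0, -0.0, -17.0]
[411.0, -11.0, 5.0, -0.0, -0.0, -19.0]
[443.0, -12.0, 5.0, -0.0, -0.0, -20.0]
```

Emit:
{"op": "apply_moves", "data": {"rows": [[[15,0,0,0,0,-1],[45,-1,0,0,0,-2],[80,-2,0,0,0,-4],[115,-3,0,0,0,-5],[150,-4,0,0,0,-7],[185,-5,0,0,0,-8],[220,-6,0,0,0,-10],[255,-7,0,0,0,-12],[290,-8,0,0,0,-13],[325,-9,0,0,0,-15],[360,-10,0,0,0,-16],[395,-11,0,0,0,-18],[425,-12,0,0,0,-19],[442.5,-11.7,0,0,0,-20],[442.5,-11.7,0,0,0,-20],[442.5,-11.7,0,0,0,-20],[442.5,-11.7,0,0,0,-20]]]}}

```text
clock: 23.0
tcp_pos: [0.5871, 0.1698, 0.1551]
tool_rot: [0.701, 0.713, -0.001, -0.0]
wrist_force: [0.4, -0.4, -6.0]
gripper_width: 0.0389
```

```bash
python3 -c "
from h import *
cap('wrist','w9');cap('scene','s9')
print(rel([.587,.172,.0866],91))"
```

```text
[ 2.1 -0.3 69.  -0.1  0.  -0.1]
```

View pics/w9.png

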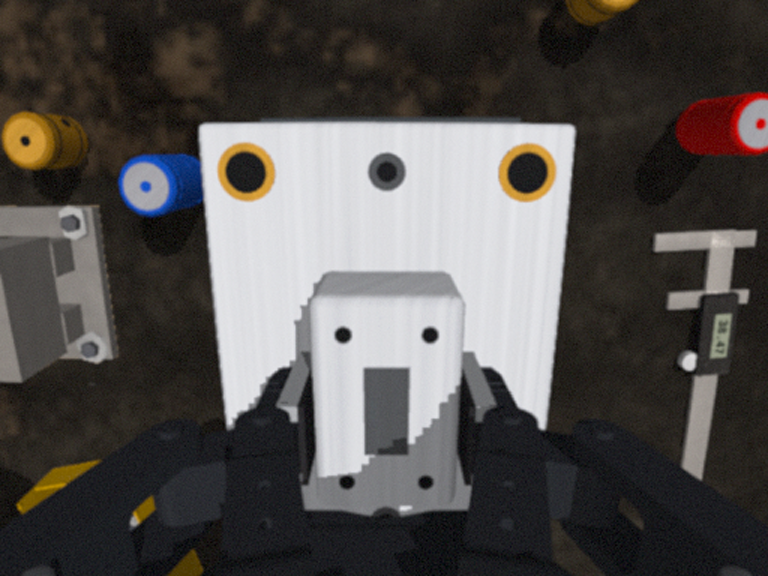

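View pics/s9.png

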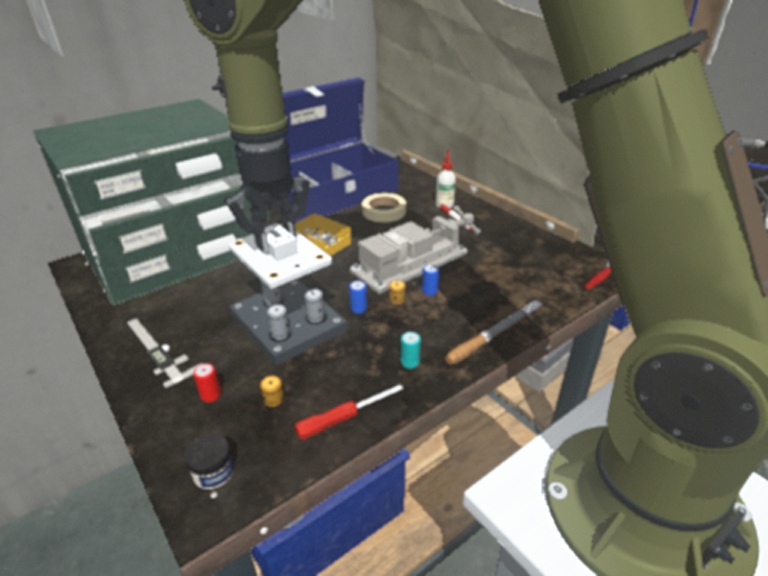

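Emit:
{"op": "apply_moves", "data": {"rows": [[[2,0,20,0,0,0],[2,0,40,0,0,0],[2,0,55,0,0,0],[2,0,62,0,0,0],[2,0,65,0,0,0],[2,0,67,0,0,0],[2,0,67,0,0,0],[2,0,67,0,0,0]]]}}

```text
clock: 23.9
tcp_pos: [0.5879, 0.1738, 0.0895]
tool_rot: [0.701, 0.713, 0.001, -0.0]
wrist_force: [-0.2, 0.2, -5.1]
gripper_width: 0.0388
```

```bash
python3 -c "
from h import *
cap('wrist','w10')
c=cap('scene','s10');cv2.imwrite('pics/s10c.png',cv2.resize(c['img'][120:250,130:260,::-1],None,fx=4.5,fy=4.5,interpolation=cv2.INTER_CUBIC))
print(rel([.587,.172,.0866],91))"
```

```text
[-1.8 -0.8  2.7  0.  -0.1  0. ]
```

View pics/s10c.png

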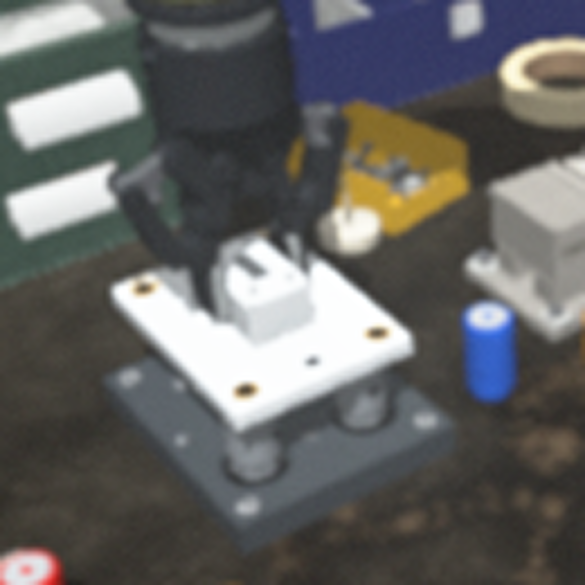

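Emit:
{"op": "apply_moves", "data": {"rows": [[[-1.5,-0.5,1,0,0,0],[-1.5,-0.5,2,0,0,0],[-1.5,-0.5,2.7,0,0,0],[-1.5,-0.5,2.7,0,0,0],[-1.5,-0.5,2.7,0,0,0]]]}}

```text
clock: 24.5
tcp_pos: [0.5872, 0.172, 0.0867]
tool_rot: [0.701, 0.713, 0.0, -0.0]
wrist_force: [-3.1, -1.8, 5.7]
gripper_width: 0.0389
```

Emit:
{"op": "apply_moves", "data": {"rows": [[[0,0,-0.5,0,0,0],[0,0,-0.5,0,0,0],[0,0,-0.5,0,0,0],[0,0,-0.5,0,0,0],[0,0,-0.5,0,0,0],[0,0,-0.5,0,0,0],[0,0,-0.5,0,0,0],[0,0,-0.5,0,0,0]]], "fingers": 70}}

```text
clock: 25.3
tcp_pos: [0.587, 0.1722, 0.0865]
tool_rot: [0.701, 0.713, 0.0, -0.0]
wrist_force: [-0.4, -0.5, 0.5]
gripper_width: 0.0601
```

Emit:
{"op": "apply_moves", "data": {"rows": [[[0,0,-15,0,0,0],[0,0,-45,0,0,0],[0,0,-85,0,0,0],[0,0,-130,0,0,0],[0,0,-130,0,0,0],[0,0,-130,0,0,0],[0,0,-130,0,0,0]]]}}

```text
clock: 26.0
tcp_pos: [0.5864, 0.1717, 0.2155]
tool_rot: [0.701, 0.713, -0.001, -0.001]
wrist_force: [-0.5, 0.5, -0.1]
gripper_width: 0.0597
```

```bash
python3 -c "
from h import *
cap('wrist','w11')
c=cap('scene','s11');cv2.imwrite('pics/s11c.png',cv2.resize(c['img'][120:280,130:330,::-1],None,fx=4,fy=3.7,interpolation=cv2.INTER_CUBIC))
print(c['pose'])"
```

```text
(array([0.58627426, 0.17168245, 0.21511595]), array([ 0.70072034,  0.71343465, -0.00098405, -0.00101676]))
```

View pics/w11.png

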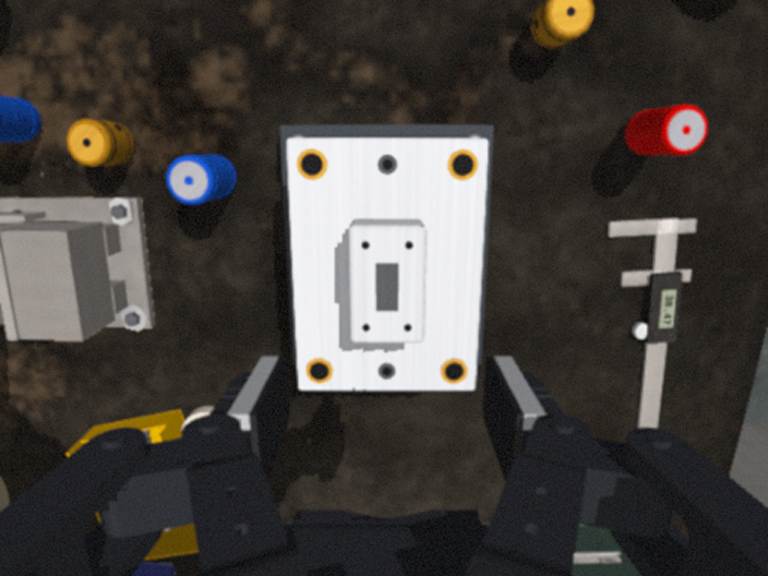

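View pics/s11c.png

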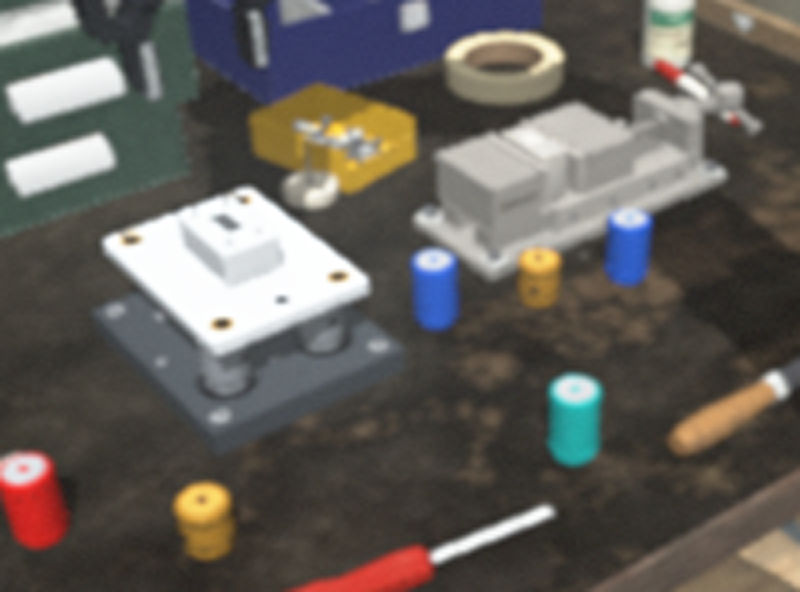

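```bash
python3 -c "
from h import *
from rig import *
np.set_printoptions(precision=4,suppress=True)
c=pickle.load(open('w11.pkl','rb'))
k=ray2z(c,(np.array([(312,164),(462.5,164),(454,371),(319.5,371)])+.5)/1.5-.5,.082,c['pose']);print(k,k.mean(0),np.degrees(np.arctan2(*(k[2]-k[1])[1::-1])))
# spans: expected from first view .0822 x .1223
print(np.linalg.norm(k[1]-k[0]),np.linalg.norm(k[2]-k[3]),np.linalg.norm(k[2]-k[1]),np.linalg.norm(k[3]-k[0]))
print(ray2z(c,(np.array([(571,12),(87,142)])+.5)/1.5-.5,.038,c['pose']))
print(state()['clock']); finish_job()
"
```

```text
[[0.5257 0.1303 0.082 ]
 [0.5241 0.2123 0.082 ]
 [0.6468 0.2144 0.082 ]
 [0.6483 0.1323 0.082 ]] [0.5862 0.1723 0.082 ] 0.9682345068022965
0.0820322199902344 0.08210029714279608 0.12265321913651563 0.12268911418639333
[[ 0.4337  0.2796  0.038 ]
 [ 0.5137 -0.0213  0.038 ]]
26.1
the job is handed in; nothing more can be done
```

I stood the three steel studs in the three recesses, laid the core on top of them core upwards, and handed the job in at 26.1 s of the 99 s. I get no verdict back, so the figures below are my own last measurements.

- **Core position:** its centre measured (0.5862, 0.1723), against the plate's middle at about (0.587, 0.172). That is about 1 mm off, with 12 mm allowed. Its long side is at 1.0°, against about 0.9° for the plate.
- **Core height and level:** the hole spacings, worked out assuming the core's underside is at 70 mm, matched those measured before the lift (82 by 122.5 mm). That fits the right height with no visible tilt. I did not measure the tilt any other way.
- **Studs:** before I laid the core, the overhead picture showed all three upright and within about 1.5 mm of the recess centres. After that the core hid most of them. The scene camera still showed two standing in their recesses.
- **Brass studs:** both measured within about 1 mm of where they started.
- **At hand-in:** the gripper was open and clear of everything, about 130 mm above its release height.

No check failed or disagreed by more than the 2 mm calibration error.

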